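Bring the laundry soap bar round and out onto the soap rest

ROBOT

A 6-joint arm with a two-finger parallel gripper is mounted at the origin on the work surface. World frame = base frame: x ahead of the robot, y to its left, z up, the work surface at z = 0. Lengths are in m, angles in rad, forces in N, time in s.
With the tool pointing down it reaches from about 0.275 to 0.75 m from the base axis. Payload 10.2 kg.
Tool frame: the origin (TCP) lies midway between the tips of the shut fingers; the grasp point (between the pads) lies 19 mm behind it (env.grip_depth is the distance from the TCP to the grasp point, in m); z points along the fingers, x is the direction in which the jaws open and shut, and the axes are right-handed (so a half turn about z gives the same grasp; the last joint's range is limited). The gripper opens to 85 mm and grips with 20 to 120 N. Pads are 22 mm wide; open, the fingers measure 114 mm over their backs; the gripper's body (76 mm by 85 mm) begins 54 mm behind the grasp point. The pads swing forward as they close: fully open they stand 13 mm farther back than shut.
Start: joints at [0.972, 0.313, 1.498, -0, 1.331, -0.223], TCP at [0.193, 0.488, 0.231] pointing down, gripper open.
Joint ranges: [-2.94, 2.94], [-0.97, 2.17], [0.19, 2.56], [-1.23, 4.37], [0.02, 3.11], [-2.88, 2.88]. Speed limits (rad/s): [2.39, 2.39, 3.01, 3.14, 3.14, 3.14].

INTERFACE

Orientations are given as [roll, pitch, yaw] about the fixed x, y, z axes, in that order (R = Rz(yaw) Ry(pitch) Rx(roll)).
In Python, from rig import env, optics, cut_out, landmark_of gives the robot as it stands.
- The arm moves only by the tool move_arm, never from a script. Its argument "motion" is a list of rows, each an object with "linear": the shift along the tool's x, y, z normalised to -1 to 1, where 1 is 150 mm, a list of three; "dr": the turn, a rotation vector about the tool's x, y, z normalised to -1 to 1, where 1 is pi rad, a list of three. A call has 1 to 12 rows; each row is the pose to reach, as a shift and turn from the pose measured when the call began, along the tool's axes at that moment, turning the shorter way round; what a row does not reach only later rows make up. A row lasts 1/10 s, in which the tool goes at most 50 mm and 8.59 degrees, less where a joint would pass 70% of its speed; a pose out of reach is approached as far as the arm can. A call with a number of a shift or a turn outside -1 to 1 is refused whole. A call with a gripper value outside its range is refused whole. "hand" is the gripper command: -1 is fully open, 1 is shut, values between are in proportion, set as the call begins (left out, the last holds). The fingers move at their own pace and stop on an object; "newtons" is the grip in N (left out, the last holds). Time passes only in rows, so rows that repeat a pose let the fingers close. It gives the time, the measured TCP pose, the force and the opening at its end, in the units of the state.
- env.observe(): the state, without advancing time (a new reading comes with each control period).
- optics.grab_frame(name): name is "scene" or "top" or "wrist"; returns a dict with "img" (420x560x3 uint8, red, green, blue), "fx", "fy", "cx", "cy" (pixels), "dist_coeffs" ([k1, k2, p1, p2, k3] as OpenCV has them; the pictures are not rectified), "rvec" (rotation vector, rad) and "tvec" (3), from world to camera coordinates, as OpenCV has them. Camera axes: x right, y down, z forward; pixel columns grow to the right and rows downward; lengths in m; the calibration is good to about 2 mm. A picture is of the moment at which its call begins. There is no depth.
- env.job_done(): hands the job in, once; it reports no verdict.
Trained networks look in a picture, given as the dict that the camera call returned (one of the last four; its "shot" number tells which), for a name from the list of things; names that differ only in an ending like _2 or _b are one class to them, and where a whole thing is asked for, a point or a joint stands for the part that bears it (a point fixed in the world has none). Each returns a list of dicts, best first, with "confidence" (0 to 1); they miss things now and then, are a little off and sometimes report something else, mostly with a low value. They report only what shows in the picture. A call takes as long as a camera call. They do not tell look-alikes from the thing itself.
- cut_out(picture, query): "pixels" (420x560 bool, what is visible of it) and "position" ([column, row] in pixels, amid what is visible of it).
- landmark_of(picture, query): "position" ([column, row] in pixels: a listed point, or the origin of a listed thing).
The state is a dict: "time_s": time; "joints": joint angles; "dq": joint speeds; "effort": joint torques, N m; "eef_pos": TCP position; "eef_rot": TCP orientation; "contact_force": force on the tool from outside, world axes, zero at the start; "moment": the same for the moment, N m; "grip_width": finger opening in m.
Only numpy, scipy, OpenCV 4.12 (cv2) and the standard library are available. Lean on these libraries where they do the work, as an engineer would, in place of code of your own. Each camera call takes 0.05 s, during which the arm holds its last target. There are 200 camera calls.

TASK

Lift the scrub brush off the soap rest and lay it on the washboard. Turn the caddy's turntable until the large rectangular soap bar faces the gap in the guard, and slide the bar out through the gap until it lies flat on the soap rest, wholly clear of the turntable; never lift the bar out or tip it over. Leave the other three things on the turntable and do not disturb the cup.

Things in the scene. Friction and masses are not known exactly. Their poses are not given: they have to be found in the camera images.
- caddy_base: Grey plastic caddy base, fixed. Origin at ledge level on the turntable's axis; z up; +x points out through the middle of the one gap (90 mm wide) in its guard, a round wall 4 mm thick, 120 mm from the axis, top 45 mm above the ledge. Outside the gap is the soap rest (see point).
- soap_rest (a point): Point on the soap rest's floor, 172 mm from the axis along the base's +x, 18 mm above the ledge (2 mm below the turntable deck); axes as the base. Floor runs from 115 to 228 mm from the axis and is 104 mm wide; beyond it, 6 mm thick lips, tops 28 mm above the ledge, on both sides (from 121 mm) and the far end.
- turntable: White disc, radius 115 mm, deck 20 mm above the ledge, turns either way and stays where left. Origin at ledge level on its axis; x, y turn with it. Four fixed round pegs, 14 mm thick, 100 mm from the axis at 45, 135, 225, 315 deg from +x, tops 82 mm above the ledge. A divider 4 mm thick, 12 mm tall runs from each peg inward to 48 mm from the axis; the middle is free.
- soap_bar: The wanted thing: cream rectangular soap bar, the largest of the soaps, 54 mm (its x) by 40 mm (its y) by 24 mm tall, about 90 g. Origin at the centre of its underside. Lies in one compartment of the turntable, about 72 mm from the axis, never in the one at the gap at the start.
- round_soap: Cream round soap cake, diameter 48 mm, 24 mm tall, on the turntable; origin at the centre of its underside.
- nail_brush: Small wooden nail brush, 56 by 28 mm, 26 mm tall, on the turntable, bristles down; origin at the centre of its underside.
- soap_stub: Small square cream soap stub, 32 by 32 mm, 22 mm tall, on the turntable in the compartment at the gap; origin at the centre of its underside.
- scrub_brush: Wooden scrub brush lying bristles up across the soap rest on its side lips (flat underside 28 mm above the ledge). x runs from handle to head: handle 24 wide, 16 tall, x -95 to 25 mm; head 46 wide, 16 tall plus 16 mm of bristles, x 25 to 83 mm. Origin on the underside, on the centre line; centre of mass at x about 10 mm; 110 g.
- washboard: Blue plastic ribbed washboard lying flat, 290 mm (its x) by 180 mm (its y); rib tops 20 mm above the ledge. Fixed. Origin at the centre of its underside.
- cup: Empty aluminium cup, upright, rim radius 38 mm, 85 mm tall, beyond the task area; origin at the centre of its underside. Bystander.
Not all that is in view belongs to the job. Of the things shaped like the scrub_brush, the wooden one is meant.

How it is judged:
By the outcome, as a careful person would: the job done as asked, in the order asked, and still so for the second after the job is handed in, with the robot touching nothing.
It also fails if it takes over 67 s, if anything falls off the work surface, if the arm or the gripper's body presses on something with over 40 N, if the wrist force passes 120 N, or if a joint passes its speed limit or range.

## Working session

There is one attempt and no reset: what is moved stays moved. The work goes in short steps, Python scripts to look and compute and a tool call to move; the robot and the scene stay as the last step left them, time stands still between calls to the robot, and variables do not carry over. Pictures are saved under pics/ and viewed, about 8 in all and at most 12, crops included, and the job is handed in when it is done.

Besides the shell and the picture viewer there is one more tool, called after "Call:" as name(argument=value, ...) on one line, values as JSON. move_arm: Moves the arm, as the interface text tells. Its arguments: {"type":"object","properties":{"motion":{"type":"array","items":{"type":"object","properties":{"linear":{"type":"array","items":{"type":"number"}},"dr":{"type":"array","items":{"type":"number"}}}}},"hand":{"type":"number"},"newtons":{"type":"number"}},"required":["motion"]}

```bash
ls; mkdir -p pics
cat > h.py <<'E'
import numpy as np, cv2
from rig import env, optics, cut_out, landmark_of
def K(p): return np.array([[p["fx"],0,p["cx"]],[0,p["fy"],p["cy"]],[0,0,1.]])
def ray(p,uv):
    n=cv2.undistortPoints(np.array([[uv]],float),K(p),np.array(p["dist_coeffs"]))[0,0]
    R=cv2.Rodrigues(np.array(p["rvec"],float))[0]; t=np.array(p["tvec"],float).ravel()
    return -R.T@t, R.T@np.array([n[0],n[1],1])
def at_z(p,uv,z):
    o,d=ray(p,uv); return o+d*(z-o[2])/d[2]
def proj(p,X): return cv2.projectPoints(np.array(X,float).reshape(-1,3),np.array(p["rvec"],float),np.array(p["tvec"],float),K(p),np.array(p["dist_coeffs"]))[0].reshape(-1,2)
def tri(l):
    A=np.zeros((3,3));b=np.zeros(3)
    for p,uv in l:
        o,d=ray(p,uv); d/=np.linalg.norm(d); M=np.eye(3)-np.outer(d,d);A+=M;b+=M@o
    return np.linalg.solve(A,b)
def save(p,f,crop=None,s=1):
    im=p["img"][...,::-1]
    if crop: im=im[crop[1]:crop[3],crop[0]:crop[2]]
    cv2.imwrite("pics/"+f,cv2.resize(im,None,fx=s,fy=s,interpolation=cv2.INTER_CUBIC))
E
cat > a.py <<'E'
from h import *
print(env.observe())
T=optics.grab_frame("top");S=optics.grab_frame("scene")
np.savez("ts.npz",T=T["img"])
im=np.hstack([T["img"],S["img"]]); 
save(T,"top0.png",s=1.4);save(S,"scene0.png",s=1.4)
for n in "caddy_base soap_rest turntable soap_bar round_soap nail_brush soap_stub scrub_brush washboard cup".split():
    for nm,p in (("T",T),("S",S)):
        print(n,nm,[(np.round(d["position"],1).tolist(),round(d["confidence"],2),np.round(at_z(p,d["position"],.05)[:2],3).tolist()) for d in landmark_of(p,n)[:3]])
E
python3 a.py
```

```text
pics
{'time_s': 0.0, 'joints': array([ 9.71576837e-01,  3.13429840e-01,  1.49841584e+00, -5.14527948e-07,
        1.33098247e+00, -2.23373379e-01]), 'dq': array([-0.00056438,  0.00092901, -0.00033091,  0.00021778, -0.00153642,
       -0.0004647 ]), 'effort': array([-7.70548522e-04, -4.12268722e+01, -2.59743726e+01, -2.44229177e-04,
        4.14613154e-03, -3.59356841e-05]), 'eef_pos': array([0.19256298, 0.48814662, 0.23075338]), 'eef_rot': array([-3.14131945e+00,  1.20491229e-03,  1.19495050e+00]), 'contact_force': array([0.29687182, 0.15734773, 0.04675549]), 'moment': array([0.02045156, 0.04483126, 0.02018947]), 'grip_width': 0.08555753113509852}
caddy_base T []
caddy_base S []
soap_rest T [([292.8, 201.7], 0.86, [0.567, 0.016])]
soap_rest S [([261.4, 217.2], 0.56, [0.579, 0.041])]
turntable T [([236.3, 198.7], 0.92, [0.571, 0.184])]
turntable S [([290.9, 270.8], 0.58, [0.595, 0.22])]
soap_bar T [([210.9, 195.5], 0.5, [0.579, 0.26])]
soap_bar S [([306.8, 291.1], 0.77, [0.59, 0.287])]
round_soap T [([230.3, 220.8], 0.58, [0.505, 0.2])]
round_soap S [([313.7, 253.2], 0.75, [0.518, 0.207]), ([289.6, 272.1], 0.32, [0.6, 0.221])]
nail_brush T [([234.2, 170.8], 0.75, [0.655, 0.194])]
nail_brush S [([266.3, 283.7], 0.65, [0.666, 0.219])]
soap_stub T [([256.3, 195.0], 0.55, [0.584, 0.125])]
soap_stub S [([275.0, 248.9], 0.66, [0.597, 0.145])]
scrub_brush T [([142.3, 165.1], 0.62, [0.665, 0.47]), ([213.4, 291.1], 0.61, [0.297, 0.242]), ([288.9, 199.9], 0.59, [0.572, 0.028])]
scrub_brush S [([260.3, 216.4], 0.96, [0.581, 0.038]), ([320.4, 386.7], 0.84, [0.685, 0.489]), ([391.1, 235.3], 0.76, [0.316, 0.266])]
washboard T []
washboard S [([236.5, 143.2], 0.85, [0.512, -0.231])]
cup T [([357.7, 141.8], 0.85, [0.755, -0.177])]
cup S []
```

View pics/top0.png

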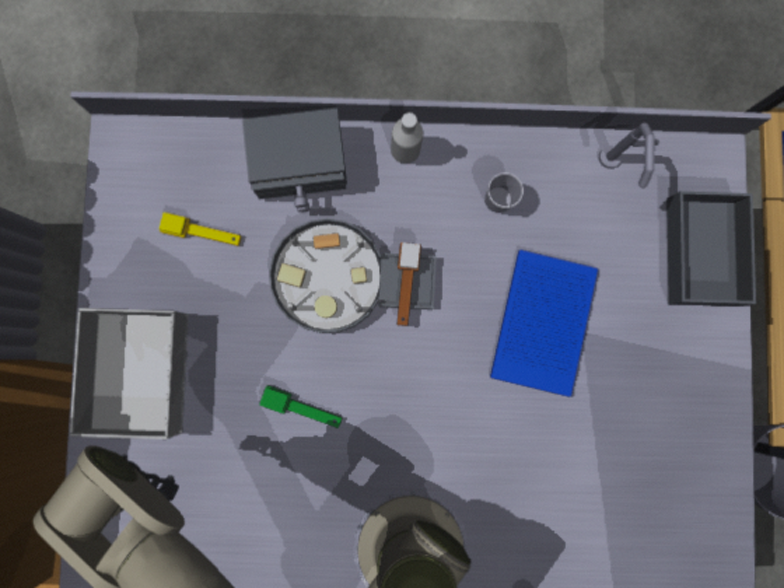

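View pics/scene0.png

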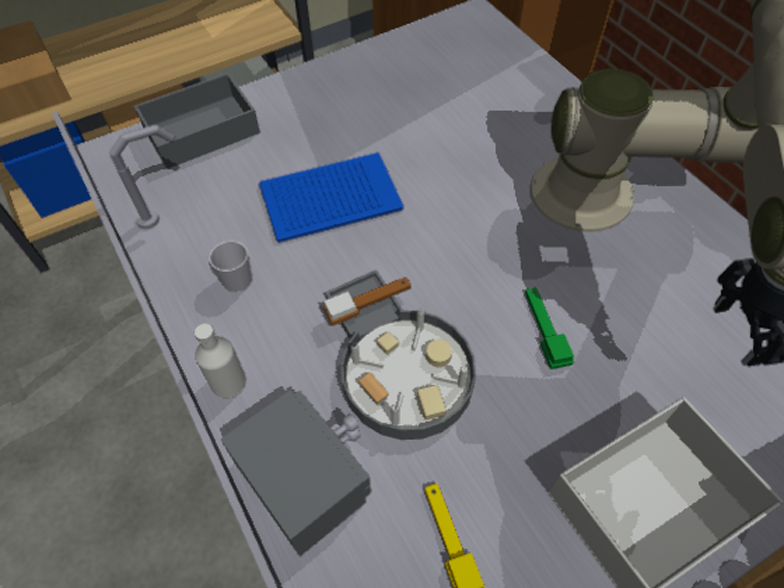

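Top view (1.4× pixels): the wooden brush is at (409,285), lying across the soap rest. The look-alikes are yellow at (200,230) and green at (300,405), so only the one on the rest is wooden. The soap bar at (291,275) is opposite the gap, with the stub at (359,274), nail brush (326,240), round soap (325,306) and washboard (545,322).

```bash
cat > b.py <<'E'
from h import *
T=optics.grab_frame("top");S=optics.grab_frame("scene")
def best(p,n,near=None):
    L=landmark_of(p,n)
    if near is not None: L=sorted(L,key=lambda d:np.linalg.norm(np.array(d["position"])-near))
    return L[0]["position"] if L else None
for n in "soap_rest turntable soap_bar round_soap nail_brush soap_stub scrub_brush washboard cup".split():
    a=best(T,n,np.array([289,200]) if n=="scrub_brush" else None);b=best(S,n,np.array([260,216]) if n=="scrub_brush" else None)
    if a is None or b is None: print(n,a,b);continue
    X=tri([(T,a),(S,b)]);print(n,np.round(X,4),"err",np.round(proj(T,X)[0]-a,1))
for p,nm in ((T,"T"),(S,"S")):
    print(nm,"campos",np.round(ray(p,(280,210))[0],3))
# masks
for n in ("washboard","scrub_brush","soap_bar"):
    for p,nm in ((T,"T"),(S,"S")):
        for d in cut_out(p,n)[:3]:
            m=d["pixels"].astype(np.uint8); ys,xs=np.nonzero(m)
            q=cv2.minAreaRect(np.c_[xs,ys].astype(np.float32)); bx=cv2.boxPoints(q)
            z={"washboard":.02,"scrub_brush":.044,"soap_bar":.044}[n]
            print(n,nm,round(d["confidence"],2),m.sum(),np.round(d["position"]),[np.round(at_z(p,c,z)[:2],3).tolist() for c in bx])
save(T,"top1.png",(180,140,440,300),3)
E
python3 b.py
```

```text
soap_rest [0.5737 0.014  0.0051] err [-1.1  1.4]
turntable None [308.4, 290.9]
soap_bar [0.5839 0.2712 0.0246] err [-0.6  0.7]
round_soap [231.3, 219.3] None
nail_brush [0.6589 0.2079 0.0451] err [-0.4  0.5]
soap_stub [0.5896 0.1292 0.0385] err [ 0.5 -0.6]
scrub_brush [0.5732 0.0266 0.0341] err [ 0.2 -0.3]
washboard [ 0.4946 -0.2799 -0.0042] err [-1.   1.3]
cup [ 0.7708 -0.1832 -0.0052] err [-1.6  2.3]
T campos [0.405 0.081 1.438]
S campos [0.879 0.661 1.097]
washboard T 0.9 5521 [388. 231.] [[0.368, -0.16], [0.653, -0.22], [0.618, -0.4], [0.333, -0.337]]
washboard S 0.68 4127 [236. 142.] [[0.618, -0.394], [0.309, -0.335], [0.377, -0.149], [0.663, -0.211]]
washboard S 0.48 300 [315. 249.] [[0.511, 0.156], [0.472, 0.179], [0.502, 0.224], [0.54, 0.202]]
washboard S 0.44 134 [277. 245.] [[0.597, 0.11], [0.566, 0.099], [0.56, 0.134], [0.591, 0.144]]
scrub_brush T 0.86 670 [210. 289.] [[0.301, 0.329], [0.344, 0.317], [0.294, 0.149], [0.25, 0.162]]
scrub_brush T 0.66 640 [288. 199.] [[0.479, 0.054], [0.655, 0.039], [0.652, -0.006], [0.475, 0.009]]
scrub_brush S 0.95 710 [390. 241.] [[0.308, 0.171], [0.253, 0.177], [0.312, 0.342], [0.362, 0.335]]
scrub_brush S 0.7 1152 [325. 392.] [[0.676, 0.395], [0.626, 0.407], [0.675, 0.568], [0.72, 0.555]]
scrub_brush S 0.63 881 [251. 216.] [[0.655, -0.011], [0.469, -0.014], [0.48, 0.052], [0.661, 0.052]]
soap_bar T 0.64 233 [210. 195.] [[0.565, 0.301], [0.605, 0.29], [0.589, 0.238], [0.55, 0.249]]
soap_bar T 0.62 5556 [388. 230.] [[0.368, -0.156], [0.649, -0.214], [0.616, -0.39], [0.335, -0.329]]
soap_bar S 0.67 364 [306. 288.] [[0.593, 0.243], [0.552, 0.251], [0.569, 0.309], [0.609, 0.301]]
```

View pics/top1.png

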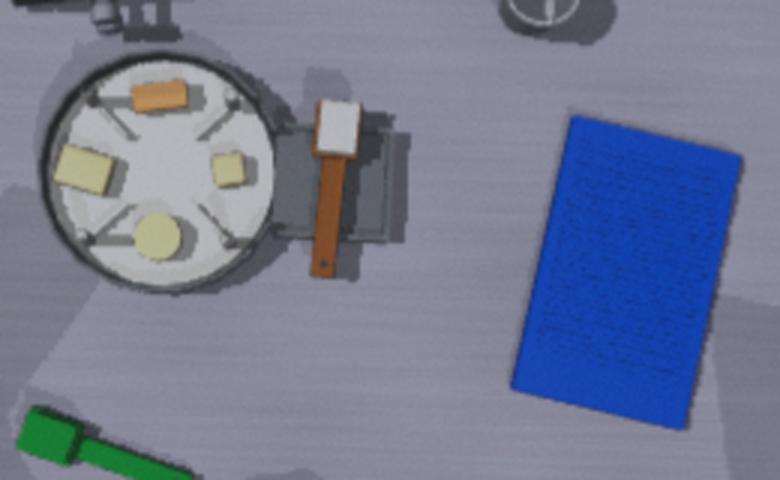

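```bash
cat > c.py <<'E'
from h import *
T=optics.grab_frame("top")
f=lambda u,v,z: at_z(T,(u/3+180-1/3,v/3+140-1/3),z)[:2]
g=np.array([f(42,170,.045),f(275,172,.045),f(160,52,.045),f(158,292,.045)])
print("guard ctr",g[[0,1]].mean(0),g[[2,3]].mean(0),"diam",np.linalg.norm(g[0]-g[1]),np.linalg.norm(g[2]-g[3]))
P=np.array([f(92,98,.082),f(233,100,.082),f(83,238,.082),f(230,242,.082)])
print("pegs",P.round(3).tolist(),"mean",P.mean(0), "ang",[round(float(np.degrees(np.arctan2(*(p-P.mean(0))[::-1]))),1) for p in P], np.linalg.norm(P-P.mean(0),axis=1).round(3))
L=np.array([f(389,130,.028),f(386,240,.028)]);print("far lip corners",L.round(3).tolist(),np.linalg.norm(L[0]-L[1]),L.mean(0))
B=np.array([f(340,100,.06),f(322,275,.044)]);print("brush head end, handle end",B.round(3).tolist(),np.degrees(np.arctan2(*(B[0]-B[1])[::-1])))
print("handle mid pts",f(334,170,.044),f(328,250,.044))
print("scene names", optics)
save(T,"ra.png")
E
python3 c.py
```

```text
guard ctr [0.57762507 0.19623009] [0.57764514 0.19575914] diam 0.23227325262807272 0.24109764168367395
pegs [[0.643, 0.261], [0.645, 0.123], [0.506, 0.264], [0.506, 0.122]] mean [0.57487013 0.19226817] ang [45.1, -44.7, 134.0, -134.4] [0.096 0.098 0.099 0.099]
far lip corners [[0.628, -0.034], [0.516, -0.033]] 0.11187564390439717 [ 0.57216137 -0.03381183]
brush head end, handle end [[0.652, 0.018], [0.478, 0.031]] -4.3265004244092005
handle mid pts [0.58363294 0.02126695] [0.50342635 0.02536682]
scene names <host.Optics object at 0x7f703a8c8050>
```

```bash
cat > rel.py <<'E'
# usage: rel.py x y z yawdeg [x y z yaw ...] : numbers for moves from the current pose
import sys; from h import *
from scipy.spatial.transform import Rotation as Ro
o=env.observe(); p0=np.array(o["eef_pos"]);R0=Ro.from_euler("xyz",o["eef_rot"])
print("at",p0.round(4),np.round(np.degrees(o["eef_rot"]),1),"F",np.round(o["contact_force"],1),"w",round(o["grip_width"],4),"t",round(o["time_s"],2),"j",np.round(o["joints"],2))
a=np.array(sys.argv[1:],float).reshape(-1,4)
for x,y,z,w in a:
    d=R0.inv().apply(np.array([x,y,z])-p0)/.15
    r=(R0.inv()*Ro.from_euler("xyz",[np.pi,0,np.radians(w)])).as_rotvec()/np.pi
    print(x,y,z,w,"-> linear",d.round(3).tolist(),"dr",r.round(4).tolist())
E
python3 rel.py .583 .022 .2 86  .4 .25 .22 86
```

```text
at [0.1927 0.4884 0.2313] [-180.    -0.    68.5] F [-0.   0.4  0.2] w 0.0858 t 2.45 j [ 0.97  0.31  1.5   0.    1.33 -0.22]
0.583 0.022 0.2 86.0 -> linear [-1.937, 3.562, 0.209] dr [-0.0, -0.0, -0.0974]
0.4 0.25 0.22 86.0 -> linear [-0.971, 1.869, 0.075] dr [-0.0, -0.0, -0.0974]
```

Call:
move_arm(motion=[{"linear": [-0.484, 0.89, 0.052]}, {"linear": [-0.484, 0.89, 0.052]}, {"linear": [-0.484, 0.89, 0.052]}, {"linear": [-0.484, 0.89, 0.052]}], hand=-1)

```text
$.motion[0]: bad value
```

Call:
move_arm(motion=[{"linear": [-0.484, 0.89, 0.052]}, {"linear": [-0.484, 0.89, 0.052]}, {"linear": [-0.484, 0.89, 0.052]}, {"linear": [-0.484, 0.89, 0.052]}])

```text
$.motion[0]: bad value
```

Call:
move_arm(motion=[{"linear": [-0.484, 0.89, 0.052]}, {"linear": [-0.484, 0.89, 0.052]}, {"linear": [-0.484, 0.89, 0.052]}, {"linear": [-0.484, 0.89, 0.052]}])

```text
$.motion[0]: bad value
```

```bash
python3 rel.py .583 .022 .2 86
```

```text
at [0.1927 0.4884 0.2313] [-180.    -0.    68.5] F [-0.   0.4  0.2] w 0.0858 t 2.45 j [ 0.97  0.31  1.5   0.    1.33 -0.22]
0.583 0.022 0.2 86.0 -> linear [-1.937, 3.562, 0.209] dr [-0.0, -0.0, -0.0974]
```

dr is required in each row.

Call:
move_arm(motion=[{"linear": [-0.484, 0.89, 0.052], "dr": [0, 0, 0]}, {"linear": [-0.484, 0.89, 0.052], "dr": [0, 0, 0]}, {"linear": [-0.484, 0.89, 0.052], "dr": [0, 0, 0]}, {"linear": [-0.484, 0.89, 0.052], "dr": [0, 0, 0]}], hand=-1)

```text
time_s: 2.85
eef_pos: [0.293, 0.3686, 0.2233]
eef_rot: [3.141, 0.001, 1.19]
contact_force: [-0.3, 0.5, 0.0]
grip_width: 0.0857
```

Call:
move_arm(motion=[{"linear": [-0.484, 0.89, 0.052], "dr": [0, 0, 0]}, {"linear": [-0.484, 0.89, 0.052], "dr": [0, 0, 0]}, {"linear": [-0.484, 0.89, 0.052], "dr": [0, 0, 0]}, {"linear": [-0.484, 0.89, 0.052], "dr": [0, 0, 0]}])

```text
time_s: 3.25
eef_pos: [0.3923, 0.2486, 0.2155]
eef_rot: [3.14, 0.001, 1.185]
contact_force: [-0.8, 0.2, -0.7]
grip_width: 0.0855
```

Call:
move_arm(motion=[{"linear": [-0.484, 0.89, 0.052], "dr": [0, 0, 0]}, {"linear": [-0.484, 0.89, 0.052], "dr": [0, 0, 0]}, {"linear": [-0.484, 0.89, 0.052], "dr": [0, 0, 0]}, {"linear": [-0.484, 0.89, 0.052], "dr": [0, 0, 0]}])

```text
time_s: 3.65
eef_pos: [0.4908, 0.1284, 0.2075]
eef_rot: [3.14, 0.002, 1.181]
contact_force: [-0.4, -0.2, -0.4]
grip_width: 0.0854
```

```bash
python3 rel.py .583 .022 .2 86
```

```text
at [0.4908 0.1284 0.2075] [1.799e+02 1.000e-01 6.770e+01] F [-0.4 -0.2 -0.4] w 0.0854 t 3.65 j [ 0.03  0.29  1.59 -0.    1.26 -1.15]
0.583 0.022 0.2 86.0 -> linear [-0.422, 0.838, 0.052] dr [0.0005, 0.0006, -0.1018]
```

Call:
move_arm(motion=[{"linear": [-0.422, 0.838, 0.052], "dr": [0, 0, -0.102]}, {"linear": [-0.422, 0.838, 0.052], "dr": [0, 0, -0.102]}, {"linear": [-0.422, 0.838, 0.052], "dr": [0, 0, -0.102]}, {"linear": [-0.422, 0.838, 0.052], "dr": [0, 0, -0.102]}, {"linear": [-0.422, 0.838, 0.052], "dr": [0, 0, -0.102]}])

```text
time_s: 4.15
eef_pos: [0.5829, 0.0228, 0.1995]
eef_rot: [-3.142, 0.002, 1.501]
contact_force: [-0.1, -0.4, 1.8]
grip_width: 0.0858
```

```bash
cat > w.py <<'E'
from h import *
W=optics.grab_frame("wrist"); save(W,"w1.png",s=1)
for n,z in (("soap_rest",.018),("scrub_brush",.028)):
    print(n,[(np.round(d["position"],1).tolist(),round(d["confidence"],2),at_z(W,d["position"],z).round(4)[:2].tolist()) for d in landmark_of(W,n)[:3]])
for d in cut_out(W,"scrub_brush")[:2]:
    m=d["pixels"]; ys,xs=np.nonzero(m); q=cv2.boxPoints(cv2.minAreaRect(np.c_[xs,ys].astype(np.float32)))
    print(d["confidence"],m.sum(),q.round().tolist(),[at_z(W,c,.044)[:2].round(4).tolist() for c in q])
E
python3 w.py; python3 rel.py
```

```text
soap_rest [([280.9, 175.4], 0.72, [0.574, 0.0263])]
scrub_brush [([277.4, 171.8], 0.67, [0.5683, 0.0236])]
0.63 8006 [[251.0, 58.0], [306.0, 58.0], [306.0, 273.0], [251.0, 273.0]] [[0.4751, 0.0101], [0.478, 0.0518], [0.6598, 0.0431], [0.6562, -0.0067]]
at [0.5826 0.0235 0.2004] [1.799e+02 1.000e-01 8.610e+01] F [ 0.4 -0.1 -1. ] w 0.0858 t 4.35 j [-0.16  0.46  1.36 -0.    1.31 -1.66]
```

View pics/w1.png

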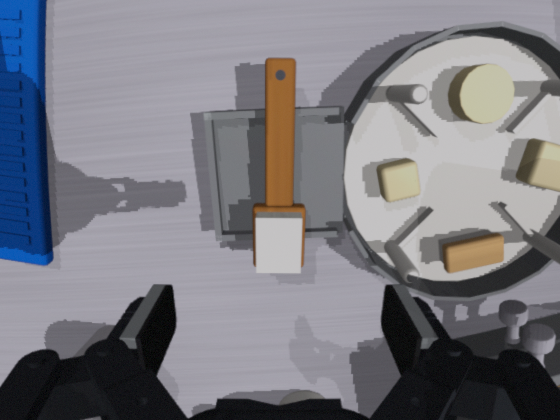

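The wrist view shows the wooden brush, handle at (281,60) to (279,205) and head at (279,238). The rest's far lip is at left (210,112)-(220,238), and the stub at (399,181).

```bash
cat > d.py <<'E'
from h import *
W=optics.grab_frame("wrist")
g=lambda u,v,z: at_z(W,(u,v),z)[:2].round(4)
print("handle",g(281,75,.044),g(280,195,.044),"neck(x=25)",g(279,206,.044),"end",g(281,58,.044),"head end",g(279,274,.05))
print("far lip outer",g(206,112,.028),g(219,240,.028)); 
for u,v in ((422,94),(405,262),): print("peg",g(u,v,.082))
print("stub top",g(400,180,.042))
for n in ("turntable","soap_rest"):print(n,[ (d["position"],g(*d["position"],.0)) for d in landmark_of(W,n)[:1]])
E
python3 d.py; python3 rel.py .582 .0225 .09 86 .582 .0225 .024 86
```

```text
handle [0.489  0.0324] [0.5849 0.0252] neck(x=25) [0.5946 0.0237] end [0.4765 0.0332] head end [0.6562 0.0195]
far lip outer [ 0.5133 -0.0319] [ 0.6289 -0.0345]
peg [0.5082 0.1286]
peg [0.6359 0.1213]
stub top [0.5791 0.1275]
turntable [([457.0, 166.1], array([0.5796, 0.1974]))]
soap_rest [([279.0, 173.4], array([0.5761, 0.025 ]))]
at [0.5828 0.0228 0.2003] [1.799e+02 1.000e-01 8.610e+01] F [ 0.6 -0.4  0.7] w 0.0853 t 4.5 j [-0.16  0.46  1.36 -0.    1.31 -1.66]
0.582 0.0225 0.09 86.0 -> linear [-0.001, -0.006, 0.735] dr [0.0004, 0.0007, 0.0005]
0.582 0.0225 0.024 86.0 -> linear [0.0, -0.007, 1.175] dr [0.0004, 0.0007, 0.0005]
```

Call:
move_arm(motion=[{"linear": [0.012, -0.032, 0.3], "dr": [0, 0, 0]}, {"linear": [0.012, -0.032, 0.6], "dr": [0, 0, 0]}, {"linear": [0.012, -0.032, 0.8], "dr": [0, 0, 0]}, {"linear": [0.012, -0.032, 0.9], "dr": [0, 0, 0]}, {"linear": [0.012, -0.032, 0.96], "dr": [0, 0, 0]}], hand=-0.18, newtons=40)

```text
time_s: 5.0
eef_pos: [0.5777, 0.025, 0.055]
eef_rot: [-3.141, 0.002, 1.503]
contact_force: [0.2, 0.8, 1.2]
grip_width: 0.0503
```

```bash
python3 rel.py .5785 .0245 .0235 86
```

```text
at [0.5777 0.025  0.055 ] [-1.80e+02  1.00e-01  8.61e+01] F [0.2 0.8 1.2] w 0.0503 t 5.0 j [-0.16  0.62  1.53 -0.    1.   -1.66]
0.5785 0.0245 0.0235 86.0 -> linear [-0.002, 0.006, 0.21] dr [-0.0001, 0.0006, 0.0006]
```

Call:
move_arm(motion=[{"linear": [0, 0.005, 0.1], "dr": [0, 0, 0]}, {"linear": [0, 0.005, 0.21], "dr": [0, 0, 0]}, {"linear": [0, 0.005, 0.21], "dr": [0, 0, 0]}])

```text
time_s: 5.3
eef_pos: [0.5777, 0.0251, 0.0224]
eef_rot: [-3.139, 0.002, 1.503]
contact_force: [0.5, -0.3, -0.0]
grip_width: 0.0502
```

Call:
move_arm(motion=[{"linear": [0, 0, 0], "dr": [0, 0, 0]}, {"linear": [0, 0, 0], "dr": [0, 0, 0]}, {"linear": [0, 0, 0], "dr": [0, 0, 0]}, {"linear": [0, 0, 0], "dr": [0, 0, 0]}, {"linear": [0, 0, 0], "dr": [0, 0, 0]}], hand=1, newtons=50)

```text
time_s: 5.8
eef_pos: [0.5783, 0.0251, 0.0237]
eef_rot: [-3.141, 0.002, 1.503]
contact_force: [0.1, -0.0, 6.8]
grip_width: 0.0228
```

Call:
move_arm(motion=[{"linear": [0, 0, -0.25], "dr": [0, 0, 0]}, {"linear": [0, 0, -0.55], "dr": [0, 0, 0]}, {"linear": [0, 0, -0.55], "dr": [0, 0, 0]}])

```text
time_s: 6.1
eef_pos: [0.5812, 0.025, 0.1123]
eef_rot: [3.131, 0.003, 1.503]
contact_force: [-0.2, -0.5, -0.9]
grip_width: 0.0224
```

```bash
python3 rel.py .495 -.27 .11 80 .495 -.27 .02 80
```

```text
at [0.5812 0.025  0.1123] [179.4   0.2  86.1] F [-0.2 -0.5 -0.9] w 0.0224 t 6.1 j [-0.16  0.54  1.48 -0.    1.11 -1.66]
0.495 -0.27 0.11 80.0 -> linear [-2.001, -0.441, 0.016] dr [0.0033, 0.0007, 0.0341]
0.495 -0.27 0.02 80.0 -> linear [-1.999, -0.447, 0.616] dr [0.0033, 0.0007, 0.0341]
```

Call:
move_arm(motion=[{"linear": [-1, -0.2, 0], "dr": [0, 0, 0]}, {"linear": [-1, -0.2, 0], "dr": [0, 0, 0]}, {"linear": [-1, -0.2, 0], "dr": [0, 0, 0]}, {"linear": [-1, -0.2, 0], "dr": [0, 0, 0]}])

```text
time_s: 6.5
eef_pos: [0.54, -0.1274, 0.1124]
eef_rot: [3.131, 0.004, 1.498]
contact_force: [0.4, 1.5, -0.3]
grip_width: 0.0231
```

Call:
move_arm(motion=[{"linear": [-1, -0.2, 0], "dr": [0, 0, 0.034]}, {"linear": [-1, -0.2, 0], "dr": [0, 0, 0.034]}, {"linear": [-1, -0.2, 0], "dr": [0, 0, 0.034]}, {"linear": [-1, -0.2, 0], "dr": [0, 0, 0.034]}])

```text
time_s: 6.9
eef_pos: [0.4977, -0.279, 0.1124]
eef_rot: [3.131, 0.004, 1.387]
contact_force: [-0.4, 0.8, -2.0]
grip_width: 0.0229
```

```bash
python3 rel.py .5 -.278 .03 80 .5 -.278 .017 80;  python3 -c "
from h import *
T=optics.grab_frame('scene'); save(T,'hold.png',(130,60,330,260),3)"
```

```text
at [ 0.4977 -0.279   0.1124] [179.4   0.2  79.5] F [-0.4  0.8 -2. ] w 0.0229 t 6.9 j [-0.72  0.52  1.52  0.    1.09 -2.11]
0.5 -0.278 0.03 80.0 -> linear [0.012, 0.008, 0.549] dr [0.0034, 0.0013, -0.003]
0.5 -0.278 0.017 80.0 -> linear [0.012, 0.007, 0.636] dr [0.0034, 0.0013, -0.003]
```

View pics/hold.png

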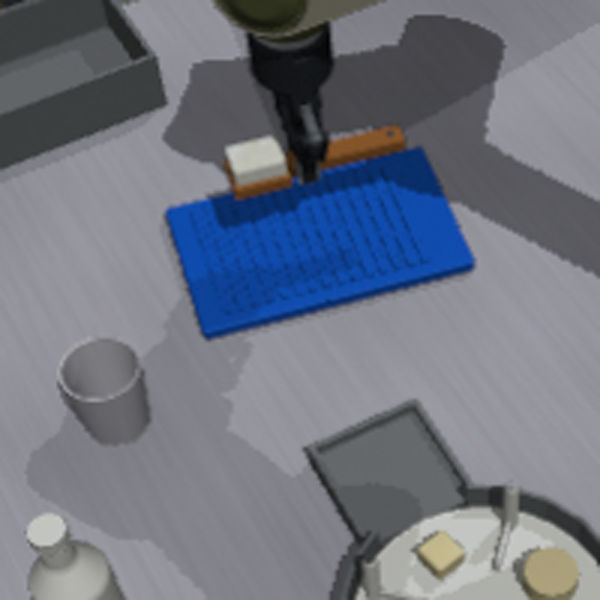

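Brush held level over the washboard. The fingertips reach about 4 mm below its underside, so I lower it until they are just above the ribs and release.

Call:
move_arm(motion=[{"linear": [0.01, 0.005, 0.25], "dr": [0, 0, 0]}, {"linear": [0.01, 0.005, 0.45], "dr": [0, 0, 0]}, {"linear": [0.01, 0.005, 0.55], "dr": [0, 0, 0]}, {"linear": [0.01, 0.005, 0.6], "dr": [0, 0, 0]}, {"linear": [0.01, 0.005, 0.605], "dr": [0, 0, 0]}, {"linear": [0.01, 0.005, 0.605], "dr": [0, 0, 0]}])

```text
time_s: 7.55
eef_pos: [0.5005, -0.2766, 0.0223]
eef_rot: [3.13, 0.004, 1.388]
contact_force: [1.0, 0.8, -0.8]
grip_width: 0.023
```

Call:
move_arm(motion=[{"linear": [0, 0, 0], "dr": [0, 0, 0]}, {"linear": [0, 0, 0], "dr": [0, 0, 0]}, {"linear": [0, 0, 0], "dr": [0, 0, 0]}, {"linear": [0, 0, 0], "dr": [0, 0, 0]}], hand=-0.3)

```text
time_s: 7.95
eef_pos: [0.5006, -0.2767, 0.0226]
eef_rot: [3.13, 0.004, 1.388]
contact_force: [0.4, 0.5, -0.4]
grip_width: 0.0557
```

Call:
move_arm(motion=[{"linear": [0, 0, -0.3], "dr": [0, 0, 0]}, {"linear": [0, 0, -0.6], "dr": [0, 0, 0]}, {"linear": [0, 0, -0.8], "dr": [0, 0, 0]}, {"linear": [0, 0, -0.8], "dr": [0, 0, 0]}])

```text
time_s: 8.35
eef_pos: [0.5008, -0.2772, 0.1472]
eef_rot: [3.122, 0.008, 1.388]
contact_force: [0.3, -0.4, -0.8]
grip_width: 0.0553
```

```bash
cat > e.py <<'E'
from h import *
T=optics.grab_frame("top");S=optics.grab_frame("scene")
a=T["img"][140:300,180:440]; b=S["img"][70:320,150:350]
im=np.hstack([cv2.resize(a,(488,300)),cv2.resize(b,(240,300))]); cv2.imwrite("pics/e1.png",im[...,::-1])
W=optics.grab_frame("wrist")
E
python3 e.py; python3 rel.py
```

```text
at [ 0.4989 -0.2757  0.1416] [179.4   0.2  79.5] F [0.1 0.8 0.2] w 0.0556 t 8.5 j [-0.71  0.49  1.49  0.    1.16 -2.1 ]
```

View pics/e1.png

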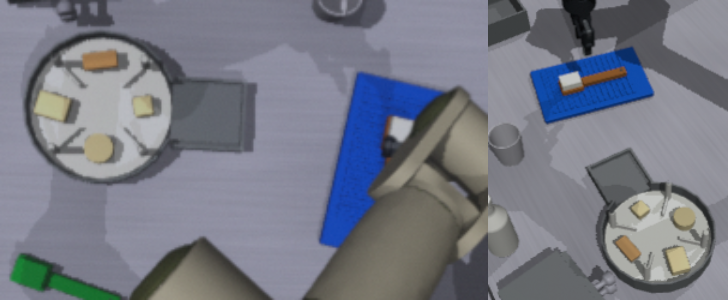

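Brush rests on the washboard in both views (scene inset (595,78)). Next is the turntable.

Call:
move_arm(motion=[{"linear": [0.93, -0.1, -0.14], "dr": [0, 0, 0]}, {"linear": [0.93, -0.1, -0.14], "dr": [0, 0, 0]}, {"linear": [0.93, -0.1, -0.14], "dr": [0, 0, 0]}, {"linear": [0.93, -0.1, -0.14], "dr": [0, 0, 0]}])

```text
time_s: 8.9
eef_pos: [0.5091, -0.1314, 0.1614]
eef_rot: [3.133, 0.002, 1.392]
contact_force: [0.2, -0.3, -0.2]
grip_width: 0.0558
```

Call:
move_arm(motion=[{"linear": [0.93, -0.1, -0.14], "dr": [0, 0, 0]}, {"linear": [0.93, -0.1, -0.14], "dr": [0, 0, 0]}, {"linear": [0.93, -0.1, -0.14], "dr": [0, 0, 0]}, {"linear": [0.93, -0.1, -0.14], "dr": [0, 0, 0]}])

```text
time_s: 9.3
eef_pos: [0.5187, 0.0126, 0.1814]
eef_rot: [3.134, 0.001, 1.397]
contact_force: [-0.1, -1.3, -0.1]
grip_width: 0.0553
```

Call:
move_arm(motion=[{"linear": [0.93, -0.1, -0.14], "dr": [0, 0, 0]}, {"linear": [0.93, -0.1, -0.14], "dr": [0, 0, 0]}, {"linear": [0.93, -0.1, -0.14], "dr": [0, 0, 0]}, {"linear": [0.93, -0.1, -0.14], "dr": [0, 0, 0]}, {"linear": [0.93, -0.1, -0.14], "dr": [0, 0, 0]}])

```text
time_s: 9.8
eef_pos: [0.5277, 0.1523, 0.2008]
eef_rot: [3.136, 0.002, 1.398]
contact_force: [0.1, -1.9, 0.9]
grip_width: 0.0555
```

```bash
cat > f.py <<'E'
import sys; from h import *
W=optics.grab_frame("wrist"); save(W,sys.argv[1],s=1.4)
import pickle; pickle.dump({k:np.array(v) for k,v in W.items() if k!="img"},open("w.pkl","wb"))
for n,z in (("turntable",0),("soap_rest",.018),("soap_bar",.02),("soap_stub",.02)):
    print(n,[(np.round(d["position"],1).tolist(),round(d["confidence"],2),at_z(W,d["position"],z).round(4)[:2].tolist()) for d in landmark_of(W,n)[:2]])
E
python3 f.py w2.png; python3 rel.py
```

```text
turntable [([332.9, 222.8], 0.71, [0.5809, 0.1987])]
soap_rest [([158.7, 250.3], 0.73, [0.5731, 0.0259])]
soap_bar [([414.1, 214.3], 0.62, [0.5779, 0.2739])]
soap_stub [([264.9, 242.1], 0.72, [0.5813, 0.1304])]
at [0.5279 0.1513 0.2018] [1.796e+02 1.000e-01 7.990e+01] F [-1.   0.2 -0.7] w 0.0555 t 10.05 j [ 0.07  0.39  1.47 -0.    1.28 -1.33]
```

View pics/w2.png

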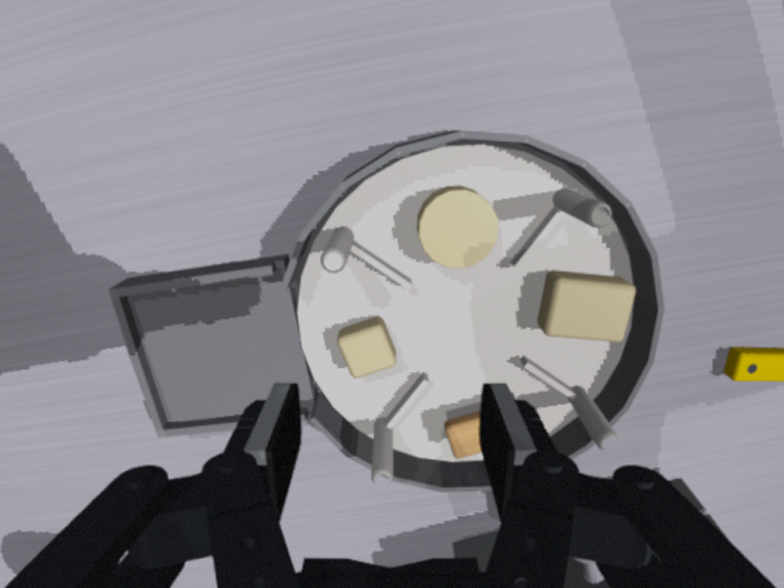

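Wrist view (1.4×): empty rest at left (220,350). The stub is at (367,347), bar (588,305), round soap (459,228) and nail brush (465,435). Peg tops are at (333,258), (600,213), (382,475) and (608,440).

```bash
cat > g.py <<'E'
from h import *; import pickle
W=pickle.load(open("w.pkl","rb"))
g=lambda u,v,z: at_z(W,(u/1.4,v/1.4),z)[:2]
P=np.array([g(333,258,.082),g(600,213,.082),g(608,440,.082),g(382,475,.082)])
c=P.mean(0);d=P-c
print(P.round(4).tolist(),c,np.linalg.norm(d,axis=1),np.degrees(np.arctan2(d[:,1],d[:,0])))
print("far lip outer corners",g(110,289,.028),g(163,435,.028))
b=np.array([g(552,270,.044),g(636,279,.044),g(624,341,.044),g(541,331,.044)]);print("bar top",b.round(3).tolist(),b.mean(0),np.linalg.norm(b[0]-b[1]),np.linalg.norm(b[1]-b[2]))
E
python3 g.py; python3 rel.py .507 .126 .12 80 .507 .126 .056 80
```

```text
[[0.5067, 0.1265], [0.5066, 0.2668], [0.6466, 0.2671], [0.6462, 0.1273]] [0.57653275 0.19692649] [0.0991752  0.09885056 0.09920186 0.09847606] [-134.72565531  135.02844918   45.05797502  -44.98758894]
far lip outer corners [ 0.51354994 -0.03306532] [ 0.62777667 -0.0336687 ]
bar top [[0.546, 0.25], [0.56, 0.302], [0.601, 0.294], [0.585, 0.24]] [0.57302392 0.27150447] 0.054381759924277365 0.0418549330318178
at [0.5279 0.1513 0.2018] [1.796e+02 1.000e-01 7.990e+01] F [-1.   0.2 -0.7] w 0.0555 t 10.05 j [ 0.07  0.39  1.47 -0.    1.28 -1.33]
0.507 0.126 0.12 80.0 -> linear [-0.19, -0.112, 0.545] dr [0.0022, 0.0004, -0.0003]
0.507 0.126 0.056 80.0 -> linear [-0.189, -0.115, 0.971] dr [0.0022, 0.0004, -0.0003]
```

Call:
move_arm(motion=[{"linear": [-0.19, -0.112, 0.25], "dr": [0, 0, 0]}, {"linear": [-0.19, -0.112, 0.5], "dr": [0, 0, 0]}, {"linear": [-0.19, -0.112, 0.75], "dr": [0, 0, 0]}, {"linear": [-0.19, -0.112, 0.95], "dr": [0, 0, 0]}, {"linear": [-0.19, -0.112, 0.97], "dr": [0, 0, 0]}])

```text
time_s: 10.55
eef_pos: [0.5055, 0.1249, 0.0532]
eef_rot: [3.141, 0.003, 1.394]
contact_force: [-0.1, 0.5, 0.1]
grip_width: 0.0556
```

Call:
move_arm(motion=[{"linear": [0, 0, 0], "dr": [0, 0, 0]}, {"linear": [0, 0, 0], "dr": [0, 0, 0]}, {"linear": [0, 0, 0], "dr": [0, 0, 0]}, {"linear": [0, 0, 0], "dr": [0, 0, 0]}, {"linear": [0, 0, 0], "dr": [0, 0, 0]}, {"linear": [0, 0, 0], "dr": [0, 0, 0]}], hand=1, newtons=25)

```text
time_s: 11.15
eef_pos: [0.5067, 0.1251, 0.0547]
eef_rot: [3.137, 0.002, 1.394]
contact_force: [1.3, 1.0, 7.5]
grip_width: 0.0131
```

```bash
cat > arc.py <<'E'
import sys; from h import *
from scipy.spatial.transform import Rotation as Ro
tot,n=float(sys.argv[1]),int(sys.argv[2]); C=np.array([.5765,.197])
o=env.observe();p=np.array(o["eef_pos"]);R0=Ro.from_euler("xyz",o["eef_rot"])
r=p[:2]-C;print(p,"rad",np.linalg.norm(r),"ang",np.degrees(np.arctan2(r[1],r[0])),"yaw",np.degrees(o["eef_rot"][2]),"F",np.round(o["contact_force"],1))
L=[]
for i in range(n):
    s=(i+1)/n; a=np.radians(tot*s)
    q=C+np.array([[np.cos(a),-np.sin(a)],[np.sin(a),np.cos(a)]])@r
    d=R0.inv().apply([*(q-p[:2]),0])/.15
    L.append('{"linear": [%.3f, %.3f, 0], "dr": [0, 0, %.3f]}'%(d[0],d[1],-a/np.pi))
print(", ".join(L))
E
python3 arc.py -91 12
```

```text
[0.50671051 0.12506443 0.05472446] rad 0.10022624254535414 ang -134.1324607298135 yaw 79.86750009589218 F [1.3 1.  7.5]
{"linear": [0.054, -0.070, 0], "dr": [0, 0, 0.042]}, {"linear": [0.117, -0.132, 0], "dr": [0, 0, 0.084]}, {"linear": [0.188, -0.185, 0], "dr": [0, 0, 0.126]}, {"linear": [0.265, -0.229, 0], "dr": [0, 0, 0.169]}, {"linear": [0.347, -0.262, 0], "dr": [0, 0, 0.211]}, {"linear": [0.432, -0.283, 0], "dr": [0, 0, 0.253]}, {"linear": [0.520, -0.294, 0], "dr": [0, 0, 0.295]}, {"linear": [0.608, -0.292, 0], "dr": [0, 0, 0.337]}, {"linear": [0.696, -0.279, 0], "dr": [0, 0, 0.379]}, {"linear": [0.781, -0.255, 0], "dr": [0, 0, 0.421]}, {"linear": [0.862, -0.219, 0], "dr": [0, 0, 0.463]}, {"linear": [0.937, -0.174, 0], "dr": [0, 0, 0.506]}
```

Call:
move_arm(motion=[{"linear": [0.054, -0.07, 0], "dr": [0, 0, 0.042]}, {"linear": [0.117, -0.132, 0], "dr": [0, 0, 0.084]}, {"linear": [0.188, -0.185, 0], "dr": [0, 0, 0.126]}, {"linear": [0.265, -0.229, 0], "dr": [0, 0, 0.169]}, {"linear": [0.347, -0.262, 0], "dr": [0, 0, 0.211]}, {"linear": [0.432, -0.283, 0], "dr": [0, 0, 0.253]}, {"linear": [0.52, -0.294, 0], "dr": [0, 0, 0.295]}, {"linear": [0.608, -0.292, 0], "dr": [0, 0, 0.337]}, {"linear": [0.696, -0.279, 0], "dr": [0, 0, 0.379]}, {"linear": [0.781, -0.255, 0], "dr": [0, 0, 0.421]}, {"linear": [0.862, -0.219, 0], "dr": [0, 0, 0.463]}, {"linear": [0.937, -0.174, 0], "dr": [0, 0, 0.506]}])

```text
time_s: 12.35
eef_pos: [0.507, 0.2677, 0.0548]
eef_rot: [3.139, -0.007, -0.2]
contact_force: [9.0, -7.2, -4.0]
grip_width: 0.0128
```

```bash
python3 arc.py -91.5 12; python3 -c "
from h import *
print(env.observe()['grip_width'])"
```

```text
[0.50704743 0.26773382 0.05481723] rad 0.09913088510502516 ang 134.47635249093926 yaw -11.485828241295366 F [ 9.  -7.2 -4. ]
{"linear": [0.054, -0.069, 0], "dr": [0, 0, 0.042]}, {"linear": [0.117, -0.131, 0], "dr": [0, 0, 0.085]}, {"linear": [0.187, -0.184, 0], "dr": [0, 0, 0.127]}, {"linear": [0.264, -0.227, 0], "dr": [0, 0, 0.169]}, {"linear": [0.345, -0.259, 0], "dr": [0, 0, 0.212]}, {"linear": [0.430, -0.280, 0], "dr": [0, 0, 0.254]}, {"linear": [0.518, -0.290, 0], "dr": [0, 0, 0.297]}, {"linear": [0.606, -0.288, 0], "dr": [0, 0, 0.339]}, {"linear": [0.692, -0.275, 0], "dr": [0, 0, 0.381]}, {"linear": [0.777, -0.250, 0], "dr": [0, 0, 0.424]}, {"linear": [0.857, -0.214, 0], "dr": [0, 0, 0.466]}, {"linear": [0.932, -0.168, 0], "dr": [0, 0, 0.508]}
0.012756091800032926
```

Call:
move_arm(motion=[{"linear": [0.054, -0.069, 0], "dr": [0, 0, 0.042]}, {"linear": [0.117, -0.131, 0], "dr": [0, 0, 0.085]}, {"linear": [0.187, -0.184, 0], "dr": [0, 0, 0.127]}, {"linear": [0.264, -0.227, 0], "dr": [0, 0, 0.169]}, {"linear": [0.345, -0.259, 0], "dr": [0, 0, 0.212]}, {"linear": [0.43, -0.28, 0], "dr": [0, 0, 0.254]}, {"linear": [0.518, -0.29, 0], "dr": [0, 0, 0.297]}, {"linear": [0.606, -0.288, 0], "dr": [0, 0, 0.339]}, {"linear": [0.692, -0.275, 0], "dr": [0, 0, 0.381]}, {"linear": [0.777, -0.25, 0], "dr": [0, 0, 0.424]}, {"linear": [0.857, -0.214, 0], "dr": [0, 0, 0.466]}, {"linear": [0.932, -0.168, 0], "dr": [0, 0, 0.508]}])

```text
time_s: 13.55
eef_pos: [0.6503, 0.267, 0.0551]
eef_rot: [-3.132, 0.003, -1.801]
contact_force: [12.5, 13.5, -10.8]
grip_width: 0.013
```

Call:
move_arm(motion=[{"linear": [0, 0, 0], "dr": [0, 0, 0]}, {"linear": [0, 0, 0], "dr": [0, 0, 0]}, {"linear": [0, 0, 0], "dr": [0, 0, 0]}], hand=-0.1)

```text
time_s: 13.85
eef_pos: [0.6499, 0.2672, 0.0553]
eef_rot: [-3.132, 0.003, -1.799]
contact_force: [-0.0, 0.0, -0.3]
grip_width: 0.0467
```

Call:
move_arm(motion=[{"linear": [0, 0, -0.3], "dr": [0, 0, 0]}, {"linear": [0, 0, -0.6], "dr": [0, 0, 0]}, {"linear": [0, 0, -0.95], "dr": [0, 0, 0]}, {"linear": [0, 0, -0.95], "dr": [0, 0, 0]}])

```text
time_s: 14.25
eef_pos: [0.6502, 0.2678, 0.2063]
eef_rot: [-3.121, 0.008, -1.798]
contact_force: [0.3, 0.1, 1.0]
grip_width: 0.0469
```

```bash
python3 rel.py .5765 .14 .2 -91 .5765 .2 .2 0 .5765 .2 .2 180
```

```text
at [0.6502 0.2678 0.2063] [-178.8    0.5 -103. ] F [0.3 0.1 1. ] w 0.0469 t 14.25 j [ 0.23  0.73  0.9  -0.    1.48  2.02]
0.5765 0.14 0.2 -91.0 -> linear [0.941, 0.287, 0.028] dr [-0.0069, 0.0019, -0.0668]
0.5765 0.2 0.2 0.0 -> linear [0.551, 0.377, 0.03] dr [-0.0071, -0.0041, -0.5723]
0.5765 0.2 0.2 180.0 -> linear [0.551, 0.377, 0.03] dr [-0.0038, 0.0067, 0.4276]
```

Call:
move_arm(motion=[{"linear": [0.3, 0.13, 0.03], "dr": [-0.004, 0, -0.2]}, {"linear": [0.6, 0.26, 0.03], "dr": [-0.006, -0.002, -0.4]}, {"linear": [0.746, 0.332, 0.03], "dr": [-0.007, -0.004, -0.566]}, {"linear": [0.746, 0.332, 0.03], "dr": [-0.007, -0.004, -0.566]}, {"linear": [0.746, 0.332, 0.03], "dr": [-0.007, -0.004, -0.566]}, {"linear": [0.746, 0.332, 0.03], "dr": [-0.007, -0.004, -0.566]}, {"linear": [0.746, 0.332, 0.03], "dr": [-0.007, -0.004, -0.566]}, {"linear": [0.746, 0.332, 0.03], "dr": [-0.007, -0.004, -0.566]}, {"linear": [0.746, 0.332, 0.03], "dr": [-0.007, -0.004, -0.566]}, {"linear": [0.746, 0.332, 0.03], "dr": [-0.007, -0.004, -0.566]}, {"linear": [0.746, 0.332, 0.03], "dr": [-0.007, -0.004, -0.566]}, {"linear": [0.746, 0.332, 0.03], "dr": [-0.007, -0.004, -0.566]}])

```text
time_s: 15.45
eef_pos: [0.5761, 0.1701, 0.1997]
eef_rot: [-3.142, 0.0, -0.013]
contact_force: [-0.3, -0.7, -0.5]
grip_width: 0.0471
```

```bash
python3 f.py w3.png; python3 rel.py .5765 .17 .2 -1
```

```text
turntable [([281.6, 154.0], 0.77, [0.5797, 0.1967])]
soap_rest [([277.8, 323.1], 0.65, [0.5738, 0.0235])]
soap_bar [([277.3, 238.6], 0.69, [0.5746, 0.1199])]
soap_stub [([284.7, 74.3], 0.58, [0.5829, 0.2668])]
at [0.5763 0.1701 0.1998] [-180.    -0.    -1.3] F [-0.4 -0.4 -0.1] w 0.0468 t 15.7 j [0.09 0.5  1.3  0.   1.34 0.11]
0.5765 0.17 0.2 -1.0 -> linear [0.001, 0.0, -0.001] dr [-0.0001, -0.0, -0.0016]
```

View pics/w3.png

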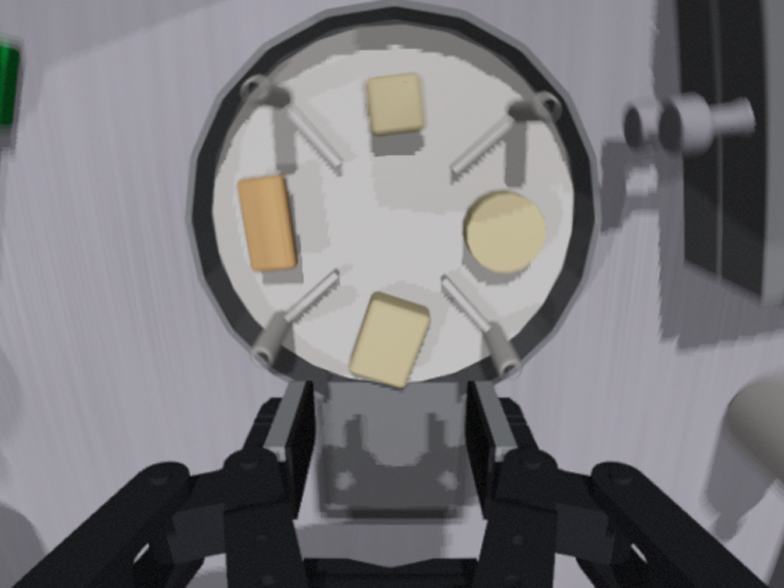

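Wrist view (1.4×): the bar at (390,340) is in the compartment at the gap, tilted about 18°. The stub (395,103), nail brush (267,222) and round soap (505,232) are in the other three compartments.

```bash
cat > k.py <<'E'
from h import *; import pickle
W=pickle.load(open("w.pkl","rb"))
g=lambda u,v,z: at_z(W,(u/1.4,v/1.4),z)[:2].round(4).tolist()
print("bar",[g(*c,.044) for c in ((375,293),(430,310),(405,388),(350,370))])
print("nail inner",g(295,235,.046),"round inner",g(465,232,.044))
print("pegs",g(258,352,.082),g(511,368,.082),"gap",g(318,380,.028),g(466,380,.028))
E
python3 k.py; python3 rel.py .5755 .182 .1 -1.3 .5755 .182 .028 -1.3
```

```text
bar [[0.5672, 0.1569], [0.6008, 0.1454], [0.5852, 0.0917], [0.5499, 0.1051]]
nail inner [0.5212, 0.1938] round inner [0.6209, 0.1938]
pegs [0.5025, 0.1355] [0.6439, 0.1238] gap [0.5263, 0.0898] [0.6274, 0.0884]
at [0.5763 0.1701 0.1998] [-180.    -0.    -1.3] F [-0.4 -0.4 -0.1] w 0.0468 t 15.7 j [0.09 0.5  1.3  0.   1.34 0.11]
0.5755 0.182 0.1 -1.3 -> linear [-0.007, -0.079, 0.666] dr [-0.0001, -0.0, 0.0001]
0.5755 0.182 0.028 -1.3 -> linear [-0.007, -0.079, 1.146] dr [-0.0001, -0.0, 0.0001]
```

Call:
move_arm(motion=[{"linear": [-0.004, -0.085, 0.25], "dr": [0, 0, 0]}, {"linear": [-0.004, -0.085, 0.5], "dr": [0, 0, 0]}, {"linear": [-0.004, -0.085, 0.75], "dr": [0, 0, 0]}, {"linear": [-0.004, -0.085, 0.9], "dr": [0, 0, 0]}, {"linear": [-0.004, -0.085, 0.98], "dr": [0, 0, 0]}, {"linear": [-0.004, -0.085, 1], "dr": [0, 0, 0]}], hand=0.53)

```text
time_s: 16.3
eef_pos: [0.5757, 0.1828, 0.049]
eef_rot: [3.142, 0.001, -0.024]
contact_force: [0.3, -0.1, -0.0]
grip_width: 0.02
```

```bash
python3 rel.py .5757 .182 .027 -1 .5757 .152 .027 -1
```

```text
at [0.5757 0.1828 0.049 ] [ 1.8e+02  1.0e-01 -1.3e+00] F [ 0.3 -0.1 -0. ] w 0.02 t 16.3 j [0.11 0.67 1.44 0.   1.03 0.14]
0.5757 0.182 0.027 -1.0 -> linear [0.0, 0.005, 0.147] dr [0.0, 0.0004, -0.0019]
0.5757 0.152 0.027 -1.0 -> linear [0.005, 0.205, 0.147] dr [0.0, 0.0004, -0.0019]
```

Call:
move_arm(motion=[{"linear": [0, 0, 0.1], "dr": [0, 0, 0]}, {"linear": [0, 0, 0.147], "dr": [0, 0, 0]}, {"linear": [0, 0, 0.147], "dr": [0, 0, 0]}])

```text
time_s: 16.6
eef_pos: [0.5752, 0.1828, 0.0261]
eef_rot: [3.141, 0.003, -0.024]
contact_force: [0.5, -0.3, 0.0]
grip_width: 0.0199
```

Call:
move_arm(motion=[{"linear": [0, 0.05, 0], "dr": [0, 0, 0]}, {"linear": [0, 0.1, 0], "dr": [0, 0, 0]}, {"linear": [0, 0.15, 0], "dr": [0, 0, 0]}, {"linear": [0, 0.2, 0], "dr": [0, 0, 0]}, {"linear": [0, 0.25, 0], "dr": [0, 0, 0]}, {"linear": [0, 0.3, 0], "dr": [0, 0, 0]}, {"linear": [0, 0.35, 0], "dr": [0, 0, 0]}, {"linear": [0, 0.4, 0], "dr": [0, 0, 0]}])

```text
time_s: 17.4
eef_pos: [0.5738, 0.1221, 0.0262]
eef_rot: [3.141, 0.003, -0.024]
contact_force: [-0.0, 1.3, 1.2]
grip_width: 0.0201
```

```bash
python3 f.py w4.png; python3 rel.py .574 .064 .027 -1; python3 -c "
from h import *
S=optics.grab_frame('scene'); save(S,'s4.png',(200,180,360,320),4)"
```

```text
turntable [([284.7, 109.2], 0.98, [0.5787, 0.1973])]
soap_rest []
soap_bar [([296.0, 348.2], 0.61, [0.5818, 0.0848])]
soap_stub []
at [0.5738 0.1228 0.0262] [180.    0.2  -1.4] F [-0.4 -0.2 -0.1] w 0.02 t 17.65 j [ 0.01  0.68  1.51 -0.    0.96  0.04]
0.574 0.064 0.027 -1.0 -> linear [0.011, 0.392, -0.006] dr [0.0001, 0.0009, -0.002]
```

View pics/s4.png

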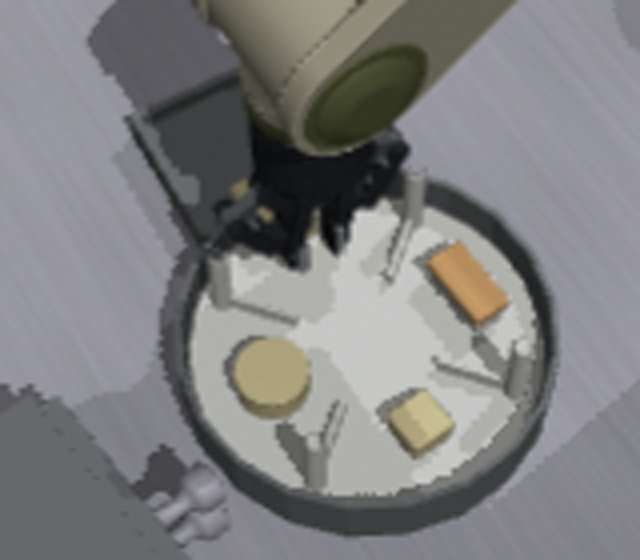

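The bar is going out ahead of the fingers (its edge shows at (240,190)), and the other three things are in place.

Call:
move_arm(motion=[{"linear": [0.015, 0.05, 0], "dr": [0, 0, 0]}, {"linear": [0.015, 0.1, 0], "dr": [0, 0, 0]}, {"linear": [0.015, 0.15, 0], "dr": [0, 0, 0]}, {"linear": [0.015, 0.2, 0], "dr": [0, 0, 0]}, {"linear": [0.015, 0.25, 0], "dr": [0, 0, 0]}, {"linear": [0.015, 0.3, 0], "dr": [0, 0, 0]}, {"linear": [0.015, 0.34, 0], "dr": [0, 0, 0]}, {"linear": [0.015, 0.38, 0], "dr": [0, 0, 0]}, {"linear": [0.015, 0.4, 0], "dr": [0, 0, 0]}, {"linear": [0.015, 0.4, 0], "dr": [0, 0, 0]}])

```text
time_s: 18.7
eef_pos: [0.5747, 0.0626, 0.0262]
eef_rot: [3.141, 0.003, -0.024]
contact_force: [0.8, 0.1, -0.2]
grip_width: 0.0201
```

Call:
move_arm(motion=[{"linear": [0, -0.06, 0], "dr": [0, 0, 0]}, {"linear": [0, -0.06, -0.3], "dr": [0, 0, 0]}, {"linear": [0, -0.06, -0.6], "dr": [0, 0, 0]}, {"linear": [0, -0.06, -0.98], "dr": [0, 0, 0]}, {"linear": [0, -0.06, -0.98], "dr": [0, 0, 0]}])

```text
time_s: 19.2
eef_pos: [0.5775, 0.0724, 0.1795]
eef_rot: [3.141, -0.008, -0.023]
contact_force: [0.1, -0.8, -0.4]
grip_width: 0.0196
```

```bash
python3 f.py w5.png; python3 rel.py
```

```text
turntable [([275.6, 44.6], 0.7, [0.5798, 0.1924])]
soap_rest [([273.7, 239.7], 0.68, [0.5738, 0.0286])]
soap_bar [([285.4, 243.9], 0.69, [0.5842, 0.0251])]
soap_stub [([272.0, 242.8], 0.21, [0.5723, 0.0265])]
at [0.5745 0.072  0.1713] [180.    0.3  -1.4] F [-0.3  0.9 -0.8] w 0.02 t 19.45 j [-0.08  0.48  1.41 -0.    1.25 -0.05]
```

View pics/w5.png

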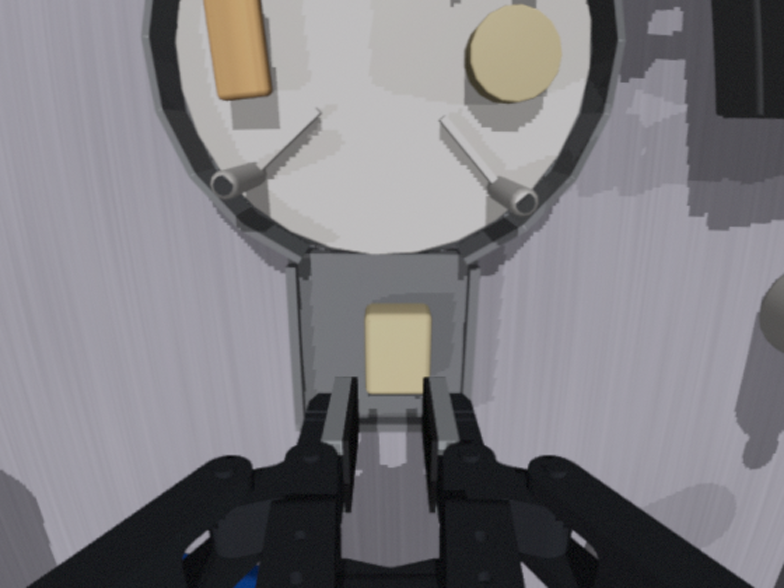

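The bar (398,350) lies flat and square on the rest, centre about 0.172 m from the axis, well clear of the disc. One last overall check before handing in.

```bash
python3 -c "
from h import *
S=optics.grab_frame('scene'); save(S,'s5.png',(130,80,390,330),2.4)"
```

```text
(no output)
```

View pics/s5.png

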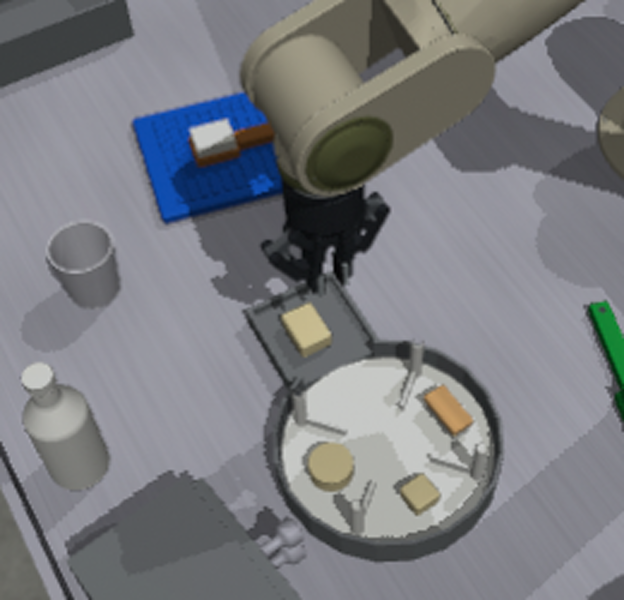

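The bar is on the rest at (307,328), the brush on the washboard at (215,140), the three other things on the turntable, and the cup upright at (85,262).

```bash
python3 -c "
from rig import env
print(env.job_done())"
```

```text
the job is handed in; nothing more can be done
None
```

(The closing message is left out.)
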